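# Lock the sample tray on the platform shaker

## Task

The sample tray has been set on the shaker; bolt it down for the run: with the fingertips or the outside of the fingers, push the bolt's upright handle along its L-shaped slot all the way towards the tray, so that the bolt goes through the tray's keeper, then push it round the corner and down as far as it goes, so that the bolt cannot shake back. Push gently and never take the handle between the fingers. Leave the jars and the screwdriver where they are, and finish with the hand clear of everything.

Things in the scene. Friction and masses are not known exactly. Their poses are not given: they have to be found in the camera images.
- shaker: White bench shaker, fixed, 450 x 460 mm, under a dark carriage plate 390 x 420 mm with its top 140 mm above the bench. Origin: centre of its underside, on the bench. x points from its sloping control panel (facing the robot) to its back, y to its left, z up. White pucks (radius 17, top 155 mm up) stand on the plate at x -150, y +-170 mm; x 20 and 160, y +-189 mm; a few 8 mm screws.
- barrel_mid (a point): Middle of the bolt's steel barrel, on its axis (at the shaker's x -140, y 0, 159 mm above the bench); axes as the shaker's. Barrel 27 mm across, 85 mm long, lying along x on a base plate 100 x 52 mm. Its slot is an L: a straight leg on top, along x, then at the tray's end a short leg round the barrel to the +y side (left, seen from the robot).
- keeper_mid (a point): Middle of the hole in the tray's keeper (at the shaker's x -60, y 0): metal block 28 mm long, 40 mm wide, top 177 mm above the bench. Behind it the open steel tray, fixed in place: x -18 to 192, y -160 to 160 mm from the shaker's origin, rim 182 mm above the bench.
- knob (a point): Centre of the black ball knob, 24 mm in diameter, on the end of the bolt's handle: 50 mm from the bolt's axis, on a steel stem 8 mm thick that rides in the L-shaped slot. With the handle upright it is 209 mm above the bench. The point's z axis points out along the stem.
- bolt (a joint): How far the bolt is pushed along the shaker's +x, towards the tray, in m: 0 drawn back, 0.050 fully shot against its stop. Friction 3 N holds it where it is left. At 0 the stem stands at the shaker's x = -165 mm, at 0.050 at x = -115 mm. The handle can turn only beyond 0.045.
- handle (a joint): Angle of the bolt's handle about the bolt's axis in rad: 0 upright, growing as the knob swings towards the shaker's +y and down, 1.40 at its stop, nearly level in the end of the slot. In the straight leg it has about 0.1 rad of play either way. Friction (about 1.2 N at the knob) keeps it where it is left.
- jar0_center (a point): Centre of a loose amber glass sample jar with white lid, 56 mm in diameter, 78 mm high, standing in the tray on its 3 mm floor; lid 221 mm above the bench. Leave it.
- jar1_center (a point): Centre of a second such jar in the tray. Leave it.
- jar2_center (a point): Centre of a third such jar in the tray. Leave it.
- driver_center (a point): Middle of a loose screwdriver with blue handle, 210 mm long, 26 mm thick, lying on the bench to the right of the shaker. Its x axis points from handle to tip. Leave it.

How it is judged:
By the outcome, as a careful person would: the job done as asked, in the order asked, and still so for the second after the job is handed in, with the robot touching nothing.
It also fails if it takes over 45 s, if anything falls off the work surface, if the arm or the gripper's body presses on something with over 40 N, if the wrist force passes 120 N, or if a joint passes its speed limit or range.

## Robot

A 6-joint arm with a two-finger parallel gripper is mounted at the origin on the work surface. World frame = base frame: x ahead of the robot, y to its left, z up, the work surface at z = 0. Lengths are in mm, angles in rad, forces in N, time in s.
With the tool pointing down it reaches from about 350 to 975 mm from the base axis. Payload 7.1 kg.
Tool frame: the origin (TCP) lies midway between the tips of the shut fingers; the grasp point (between the pads) lies 19 mm behind it; z points along the fingers, y is the line along which they close (so a half turn about z gives the same grasp; the last joint's range is limited). The gripper opens to 88 mm and grips with 3 to 60 N. Pads are 20 mm wide; open, the fingers measure 115 mm over their backs; the gripper's body (75 mm by 178 mm) begins 61 mm behind the grasp point.
Start: joints at [1.327, 0.423, 1.63, -0, 1.089, -0.019], TCP at [139.288, 609.265, 222.675] pointing down, gripper open.
Joint ranges: [-3, 3], [-0.9, 2.11], [0.09, 2.58], [-1.31, 4.45], [0.11, 2.69], [-2.54, 2.54]. Speed limits (rad/s): [2.39, 2.39, 3.01, 3.14, 3.14, 3.14].

## Interface

Orientations are given as a rotation vector (axis times angle).
In Python, from workcell import ctrl gives the robot as it stands.
- The arm moves only by the shell command python3 -m inch 'ROWS' [OPENING]. ROWS is JSON, a list of rows, each an object with "xyz": the shift along the tool's x, y, z in mm, a list of three; "rot": the turn, a rotation vector about the tool's x, y, z in rad, a list of three. In form: [{"xyz": [dx, dy, dz], "rot": [ax, ay, az]}, ...]. A call has 1 to 12 rows; each row is the pose to reach, as a shift and turn from the pose commanded when the call began, along the tool's axes at that moment; what a row does not reach only later rows make up. A row lasts 1/12 s, in which the tool goes at most 41.7 mm and 7.16 degrees, less where a joint would pass 70% of its speed; a pose out of reach is approached as far as the arm can. A call with a gripper value outside its range is refused whole. OPENING is the closure in counts, from 0 (fully open) to 255 (shut), set as the call begins (- or left out, the last holds). The fingers move at their own pace and stop on an object; the grip force is fixed at half the most. Time passes only in rows, so rows that repeat a pose let the fingers close. It gives the time, the measured TCP pose, the force, the opening and the grip force at its end, in the units of the state.
- ctrl.get_obs(): the state, without advancing time (a new reading comes with each control period).
- ctrl.get_image(name): name is "side" or "top" or "wrist"; returns the picture (384x512x3 uint8, red, green, blue); there is no depth.
- ctrl.camera_model(name): a dict with "fx", "fy", "cx", "cy" (pixels), "k1" (the pictures are not rectified: a ray, as slopes to the right and down, at radius r is drawn at 1 + k1 r^2 times it, then the intrinsics apply), "position" and "attitude" of the camera in the world. Camera axes: x right, y up, looking along -z (the intrinsics and any distortion apply to the point x, -y, -z); pixel columns grow to the right and rows downward; lengths in mm; the calibration is good to about 2 mm. A picture is of the moment at which its call begins: read the wrist's pose just before it. camera_model takes no time and is no camera call; for the wrist camera it gives the pose at the moment of the call.
- ctrl.close_job(): hands the job in; it is judged then, once.
The state is a dict: "t": time; "qpos": joint angles; "qvel": joint speeds; "joint_torque": joint torques, N m; "ee_pos": TCP position; "orientation": TCP orientation; "ft_force": force on the tool from outside, world axes, zero at the start; "moment": the same for the moment, N m; "width": finger opening in mm; "grasp_force": force on a finger pad.
Only numpy, scipy, OpenCV 4.12 (cv2) and the standard library are available. Lean on these libraries where they do the work, as an engineer would, in place of code of your own. Each camera call takes 0.05 s, during which the arm holds its last target. There are 200 camera calls.

## Working session

There is one attempt and no reset: what is moved stays moved. The work goes in short steps, Python scripts to look and compute and a shell command to move; the robot and the scene stay as the last step left them, time stands still between calls to the robot, and variables do not carry over. Pictures are saved under pics/ and viewed, at most 10 in all, crops included, and the job is handed in when it is done.

```bash
mkdir -p pics; ls
python3 - <<'E'
from workcell import ctrl
import cv2,numpy as np
o=ctrl.get_obs()
print({k:np.round(v,3) for k,v in o.items()})
ims=[]
for n in ["top","side"]:
    im=ctrl.get_image(n); cv2.imwrite(f"pics/{n}0.png",im[:,:,::-1]); m=ctrl.camera_model(n)
    print(n,m)
E
```

```text
pics
{'t': np.float64(0.0), 'qpos': array([ 1.327,  0.424,  1.631, -0.   ,  1.089, -0.019]), 'qvel': array([ 0.   , -0.   ,  0.001,  0.001,  0.   ,  0.001]), 'joint_torque': array([ 2.0000e-03, -5.4466e+01, -2.7366e+01,  6.4000e-02,  2.3000e-02,
       -0.0000e+00]), 'ee_pos': array([139.174, 608.753, 221.905]), 'orientation': array([-3.520e-01, -3.122e+00,  2.000e-03]), 'ft_force': array([ 0.023, -0.034,  0.215]), 'moment': array([-0.015, -0.037,  0.019]), 'grasp_force': np.float64(0.0), 'width': np.float64(87.867)}
top {'fx': 404.05796106105635, 'fy': 404.05796106105635, 'cx': 257.6406689247887, 'cy': 195.7634621006882, 'k1': 0.04522279604136733, 'position': array([ 540.11700283,  -65.5278656 , 1042.56878803]), 'attitude': array([ 0.03892703, -0.0383531 , -1.56631735])}
side {'fx': 407.03389488953576, 'fy': 407.03389488953576, 'cx': 260.37087577405316, 'cy': 195.0630952909513, 'k1': -0.06402307422061587, 'position': array([145.2421203 , 378.27879472, 849.36485117]), 'attitude': array([ 0.35741239, -0.8642834 , -2.22880133])}
```

View pics/top0.png

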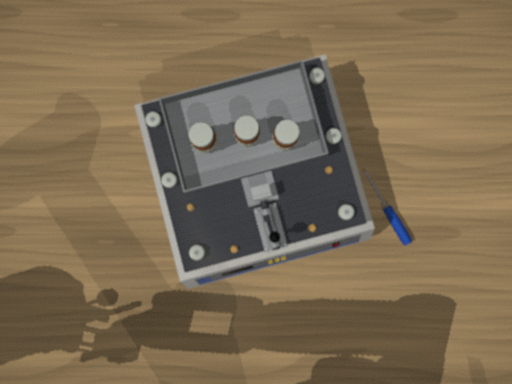

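View pics/side0.png

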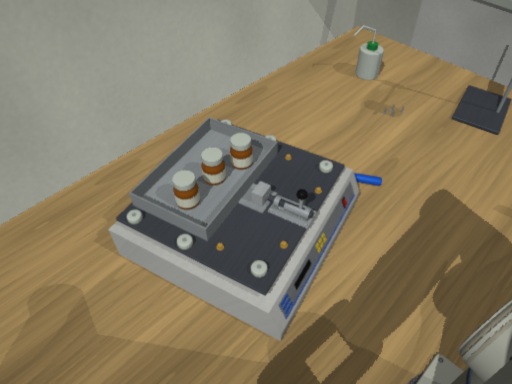

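The top view shows the shaker turned about 15°, with pucks at (197,252), (346,212), (169,180), (334,135), (153,119) and (317,75). The knob is near (274,237), the jars are in the tray, and the driver is at (398,222). The side view puts the knob near (302,194), with the handle upright and the bolt drawn back.

```bash
cat > h.py <<'E'
import cv2,numpy as np
from workcell import ctrl
from scipy.spatial.transform import Rotation as R
def ray(n,p,m=None):
    m=m or ctrl.camera_model(n)
    K=np.array([[m['fx'],0,m['cx']],[0,m['fy'],m['cy']],[0,0,1.]])
    u=cv2.undistortPoints(np.array(p,float).reshape(-1,1,2),K,np.array([m['k1'],0,0,0.]))[:,0]
    d=np.c_[u[:,0],-u[:,1],-np.ones(len(u))]
    return np.array(m['position']),R.from_rotvec(m['attitude']).apply(d)
def plane(n,p,z):
    o,d=ray(n,p); return o+d*((z-o[2])/d[:,2])[:,None]
def tri(pt,ps):
    A=np.zeros((3,3));b=np.zeros(3);L=[]
    for n,p in(("top",pt),("side",ps)):
        o,d=ray(n,[p]);d=d[0]/np.linalg.norm(d);P=np.eye(3)-np.outer(d,d);A+=P;b+=P@o;L.append((o,P))
    x=np.linalg.solve(A,b);return x,[np.linalg.norm(P@(x-o)) for o,P in L]
def blob(im,c,r,f):
    x0,y0=c[0]-r,c[1]-r
    w=f(im[y0:y0+2*r+1,x0:x0+2*r+1].astype(int)).astype(np.uint8)
    n,l,s,ce=cv2.connectedComponentsWithStats(w)
    k=1+np.argmax(s[1:,4]);return ce[k]+[x0,y0],s[k,4]
E
cat > m.py <<'E'
from h import *
top=cv2.imread("pics/top0.png");side=cv2.imread("pics/side0.png")
S=np.array([[-150,170],[-150,-170],[20,189],[20,-189],[160,189],[160,-189]],float)
px=[(197,252),(346,212),(169,180),(334,135),(153,119),(317,75)]
white=lambda a:(a.min(2)>150)
bl=[blob(top,c,11,lambda a:a.min(2)>165) for c in px]
print([(np.round(b[0],1),b[1]) for b in bl])
W=plane("top",[b[0] for b in bl],154)[:,:2]
a=S-S.mean(0);w=W-W.mean(0)
th=np.arctan2((a[:,0]*w[:,1]-a[:,1]*w[:,0]).sum(),(a*w).sum())
Rm=np.array([[np.cos(th),-np.sin(th)],[np.sin(th),np.cos(th)]]);t=W.mean(0)-Rm@S.mean(0)
print("yaw",th,"org",t,"res",np.round(W-(S@Rm.T+t),1).tolist())
dark=lambda a:a.max(2)<28
kt=blob(top,(274,237),9,dark);ks=blob(side,(302,194),8,dark);print(kt,ks)
x,e=tri(kt[0],ks[0]);print("knob",x,e,"in shaker",Rm.T@(x[:2]-t))
print("bolt knob pred 0:",Rm@[-165,0]+t," 50:",Rm@[-115,0]+t)
np.savez("sh.npz",th=th,t=t)
big=np.hstack([cv2.resize(top[180:260,220:320],(400,320),interpolation=2),cv2.resize(side[160:240,240:340],(400,320),interpolation=2)])
cv2.imwrite("pics/c0.png",big)
E
python3 m.py
```

```text
[(array([192.3, 253.7]), np.int32(27)), (array([343.4, 213.2]), np.int32(49)), (array([166.2, 182.2]), np.int32(38)), (array([335.2, 139.5]), np.int32(6)), (array([150.5, 122.5]), np.int32(24)), (array([318.,  79.]), np.int32(3))]
yaw 0.25678813879004153 org [642.78202408 -52.8746559 ] res [[2.2, 3.6], [5.6, 2.0], [-1.2, 1.2], [-1.0, -5.4], [-4.4, 1.8], [-1.2, -3.2]]
(array([274.50847458, 236.3220339 ]), np.int32(59)) (array([301.75362319, 193.98550725]), np.int32(69))
knob [ 497.35613277 -100.60308683  209.24472429] [np.float64(0.7406599743710423), np.float64(0.740659974371116)] in shaker [-152.77932156   -9.22886166]
bolt knob pred 0: [483.19225873 -94.78058381]  50: [531.55279369 -82.08181778]
```

View pics/c0.png

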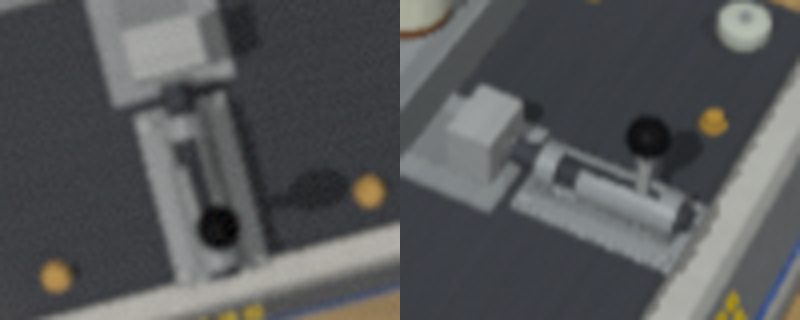

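The crop shows the knob upright at about (274,236) in top and (302,194) in side, near the robot's end of the slot. My puck mask caught only parts of the pucks, so I'll use circles instead.

```bash
python3 - <<'E'
s=open('m.py').read()
a=s.index("bl=[");b=s.index("W=plane")
s=s[:a]+'''bl=[]
for c in px:
    g=cv2.resize(cv2.cvtColor(top[c[1]-14:c[1]+15,c[0]-14:c[0]+15],cv2.COLOR_BGR2GRAY),None,fx=8,fy=8,interpolation=2)
    h=cv2.HoughCircles(g,cv2.HOUGH_GRADIENT,1,200,param1=120,param2=8,minRadius=50,maxRadius=76)[0,0]
    bl.append((np.array([c[0]-14+(h[0]+.5)/8-.5,c[1]-14+(h[1]+.5)/8-.5]),h[2]/8))
'''+s[b:]
s=s[:s.index("big=")]
open('m.py','w').write(s)
E
sed -i 's/b\[1\]) for b in bl\]/round(float(b[1]),1)) for b in bl]/' m.py; sed -i '/^W=plane/i print([(b[0].round(1).tolist(),round(float(b[1]),1)) for b in bl])' m.py; python3 m.py
```

```text
Traceback (most recent call last):
  File "m.py", line 9, in <module>
    h=cv2.HoughCircles(g,cv2.HOUGH_GRADIENT,1,200,param1=120,param2=8,minRadius=50,maxRadius=76)[0,0]
      ~~~~~~~~~~~~~~~~~~~~~~~~~~~~~~~~~~~~~~~~~~~~~~~~~~~~~~~~~~~~~~~~~~~~~~~~~~~~~~~~~~~~~~~~~~^^^^^
TypeError: 'NoneType' object is not subscriptable
```

```bash
sed -i 's/param1=120,param2=8/param1=40,param2=5/' m.py; python3 m.py
```

```text
[([196.0, 252.39999389648438], 8.0), ([346.5, 211.0], 7.6), ([168.60000610351562, 179.39999389648438], 7.4), ([331.6000061035156, 135.5], 8.5), ([152.60000610351562, 119.0], 8.0), ([316.5, 74.4000015258789], 7.6)]
yaw 0.27042622772142416 org [649.65838435 -55.23333961] res [[-0.1, 0.4], [0.7, -1.0], [0.8, -1.3], [-1.4, 3.8], [-0.4, -1.7], [0.3, -0.2]]
(array([274.50847458, 236.3220339 ]), np.int32(59)) (array([301.75362319, 193.98550725]), np.int32(69))
knob [ 497.35613277 -100.60308683  209.24472429] [np.float64(0.7406599743710423), np.float64(0.740659974371116)] in shaker [-158.88732321   -3.03452166]
bolt knob pred 0: [490.65495947 -99.31180234]  50: [538.83781549 -85.95469242]
```

The knob lies 209 mm up, at shaker (-159,-3), which agrees with the given height and pose within a few mm. The yaw is about 0.27. Next I shut the fingers and move over in an arc, turning the tool so its y axis runs along the shaker's x.

```bash
cat > g.py <<'E'
# usage: g.py sx sy z  -> shift in tool axes to reach shaker-frame target; also current pose in shaker frame
import sys;from h import *
o=ctrl.get_obs();s=np.load("sh.npz");th=float(s['th']);Rz=R.from_euler('z',th)
T=R.from_rotvec(o['orientation']);p=Rz.inv().apply(o['ee_pos']-np.r_[s['t'],0])
print("t",o['t'].round(2),"shaker-frame tcp",p.round(1),"F(shaker)",Rz.inv().apply(o['ft_force']).round(1),"w",o['width'].round(1),"q",o['qpos'].round(2))
yaw=np.arctan2(*T.as_matrix()[[1,0],0]);print("tool x yaw in shaker deg",np.degrees(yaw-th).round(1),"tool z",T.as_matrix()[:,2].round(3))
a=[float(v) for v in sys.argv[1:]]
for i in range(0,len(a),3): print("shift",a[i:i+3],T.inv().apply(Rz.apply(np.array(a[i:i+3])-p)).round(1))
E
python3 -m inch '[{"xyz":[-20,-15,-70],"rot":[0,0,0]},{"xyz":[-383,-281,-70],"rot":[0,0,1.075]},{"xyz":[-383,-281,-70],"rot":[0,0,1.075]},{"xyz":[-383,-281,-70],"rot":[0,0,1.075]},{"xyz":[-383,-281,-70],"rot":[0,0,1.075]},{"xyz":[-383,-281,-70],"rot":[0,0,1.075]},{"xyz":[-383,-281,-70],"rot":[0,0,1.075]},{"xyz":[-383,-281,-70],"rot":[0,0,1.075]},{"xyz":[-383,-281,-70],"rot":[0,0,1.075]},{"xyz":[-383,-281,-70],"rot":[0,0,1.075]},{"xyz":[-383,-281,-70],"rot":[0,0,1.075]},{"xyz":[-383,-281,-70],"rot":[0,0,1.075]}]' 255
python3 g.py -215 0 290
```

```text
t: 1.1
ee_pos: [448.4, 250.9, 292.5]
orientation: [-1.901, -2.501, 0.0]
ft_force: [1.0, 1.4, 0.0]
width: 11.5
grasp_force: 0.0Traceback (most recent call last):
  File "g.py", line 5, in <module>
    print("t",o['t'].round(2),"shaker-frame tcp",p.round(1),"F(shaker)",Rz.inv().apply(o['ft_force']).round(1),"w",o['width'].round(1),"q",o['qpos'].round(2))
              ^^^^^^^^^^^^
AttributeError: 'float' object has no attribute 'round'
```

```bash
sed -i "s/o\['t'\].round(2)/np.round(o['t'],2)/; s/o\['width'\].round(1)/np.round(o['width'],1)/" g.py
python3 g.py -215 0 290 -215 0 192
```

```text
t 1.1 shaker-frame tcp [-112.2  348.7  292.5] F(shaker) [1.3 1.  0. ] w 11.5 q [0.49 0.18 1.8  0.   1.16 0.22]
tool x yaw in shaker deg 90.0 tool z [-0. -0. -1.]
shift [-215.0, 0.0, 290.0] [-348.7 -102.9    2.5]
shift [-215.0, 0.0, 192.0] [-348.7 -102.9  100.5]
```

The tool axes now read simply: tool x is shaker +y, tool y is shaker +x, tool z is down.

```bash
python3 -m inch '[{"xyz":[-349,-103,0],"rot":[0,0,0]},{"xyz":[-349,-103,0],"rot":[0,0,0]},{"xyz":[-349,-103,0],"rot":[0,0,0]},{"xyz":[-349,-103,0],"rot":[0,0,0]},{"xyz":[-349,-103,0],"rot":[0,0,0]},{"xyz":[-349,-103,0],"rot":[0,0,0]},{"xyz":[-349,-103,0],"rot":[0,0,0]},{"xyz":[-349,-103,0],"rot":[0,0,0]},{"xyz":[-349,-103,0],"rot":[0,0,0]},{"xyz":[-349,-103,0],"rot":[0,0,0]},{"xyz":[-349,-103,0],"rot":[0,0,0]}]' >/dev/null
python3 -m inch '[{"xyz":[0,0,30],"rot":[0,0,0]},{"xyz":[0,0,60],"rot":[0,0,0]},{"xyz":[0,0,85],"rot":[0,0,0]},{"xyz":[0,0,100],"rot":[0,0,0]},{"xyz":[0,0,100],"rot":[0,0,0]}]'>/dev/null
python3 g.py -165 0 192
python3 - <<'E'
from h import *
cam=[ctrl.get_image(n) for n in("top","side")]
c=np.hstack([cv2.resize(cam[0][160:280,200:340],(400,343),interpolation=2),cv2.resize(cam[1][120:240,220:360],(400,343),interpolation=2)])
cv2.imwrite("pics/c1.png",c[:,:,::-1])
E
```

```text
t 2.43 shaker-frame tcp [-216.9    4.3  189.4] F(shaker) [-0.1  0.2  0. ] w 0.1 q [-0.27  0.22  2.02  0.    0.9  -0.54]
tool x yaw in shaker deg 90.1 tool z [-0.006  0.002 -1.   ]
shift [-165.0, 0.0, 192.0] [-4.4 51.9 -2.9]
```

View pics/c1.png

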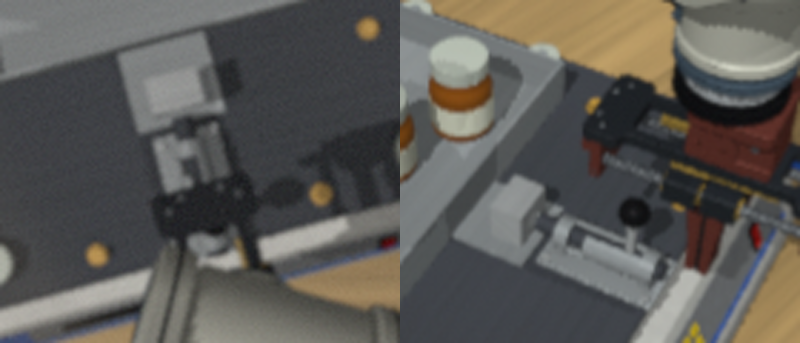

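The fingers are shut and stand behind the upright knob in the side crop, clear of the barrel. I'll correct y and push gradually towards the tray.

```bash
python3 -m inch '[{"xyz":[-5,10,0],"rot":[0,0,0]},{"xyz":[-5,20,0],"rot":[0,0,0]},{"xyz":[-5,26,0],"rot":[0,0,0]},{"xyz":[-5,32,0],"rot":[0,0,0]},{"xyz":[-5,38,0],"rot":[0,0,0]},{"xyz":[-5,44,0],"rot":[0,0,0]},{"xyz":[-5,50,0],"rot":[0,0,0]},{"xyz":[-5,55,0],"rot":[0,0,0]},{"xyz":[-5,60,0],"rot":[0,0,0]},{"xyz":[-5,64,0],"rot":[0,0,0]},{"xyz":[-5,67,0],"rot":[0,0,0]},{"xyz":[-5,67,0],"rot":[0,0,0]}]' >/dev/null
python3 g.py
python3 -m inch '[{"xyz":[0,2,0],"rot":[0,0,0]},{"xyz":[0,4,0],"rot":[0,0,0]},{"xyz":[0,5,0],"rot":[0,0,0]},{"xyz":[0,5,0],"rot":[0,0,0]}]' >/dev/null
python3 g.py
```

```text
t 3.53 shaker-frame tcp [-147.5   -3.2  192.4] F(shaker) [-1.1  1.   1.1] w 0.3 q [-0.21  0.31  1.89  0.    0.94 -0.48]
tool x yaw in shaker deg 90.0 tool z [ 0.001  0.    -1.   ]
t 3.87 shaker-frame tcp [-143.1   -3.2  192.4] F(shaker) [-1.7 -0.1  1. ] w 0.4 q [-0.21  0.31  1.88  0.    0.95 -0.48]
tool x yaw in shaker deg 90.0 tool z [ 0.  0. -1.]
```

```bash
python3 -m inch '[{"xyz":[0,1,0],"rot":[0,0,0]},{"xyz":[0,2,0],"rot":[0,0,0]},{"xyz":[0,2,0],"rot":[0,0,0]}]' >/dev/null
python3 g.py
python3 -m inch '[{"xyz":[0,1,0],"rot":[0,0,0]},{"xyz":[0,2,0],"rot":[0,0,0]},{"xyz":[0,2,0],"rot":[0,0,0]}]' >/dev/null
python3 g.py
python3 - <<'E'
from h import *
cam=[ctrl.get_image(n) for n in("top","side")]
for i in 0,1: cv2.imwrite(f"pics/p2_{i}.png",cam[i][:,:,::-1])
c=np.hstack([cv2.resize(cam[0][160:280,200:340],(400,343),interpolation=2),cv2.resize(cam[1][120:240,220:360],(400,343),interpolation=2)])
cv2.imwrite("pics/c2.png",c[:,:,::-1])
E
```

```text
t 4.12 shaker-frame tcp [-141.2   -3.2  192.4] F(shaker) [-1.8  1.   0.3] w 0.6 q [-0.21  0.32  1.88  0.    0.95 -0.48]
tool x yaw in shaker deg 90.0 tool z [ 0.  0. -1.]
t 4.37 shaker-frame tcp [-139.1   -3.2  192.4] F(shaker) [-2.5 -0.3  1.2] w 0.6 q [-0.21  0.32  1.87  0.    0.95 -0.48]
tool x yaw in shaker deg 90.0 tool z [ 0.  0. -1.]
```

View pics/c2.png

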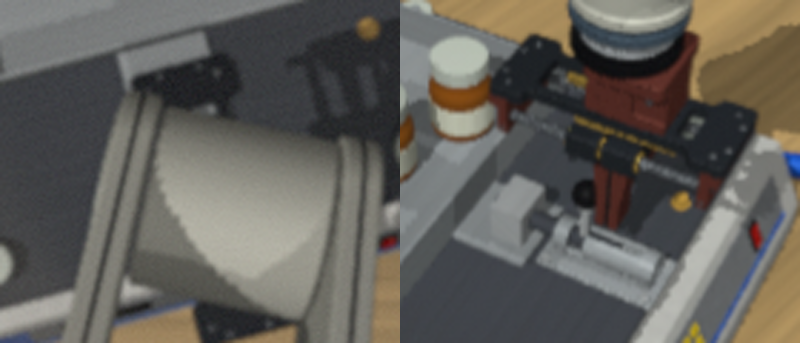

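The knob has moved along to crop (583,192), or side pixel (284,187), with the stem close to the tray end of the slot. No stop force has shown yet, so I'll keep pushing in small steps.

```bash
cat > k.py <<'E'
import sys;from h import *
s=np.load("sh.npz");Rz=R.from_euler('z',float(s['th']))
im=ctrl.get_image("side")[:,:,::-1];c=(int(sys.argv[1]),int(sys.argv[2]))
b=blob(im,c,8,lambda a:a.max(2)<28);print("knob px",b)
print("knob on z=209:",Rz.inv().apply(plane("side",[b[0]],209)-np.r_[s['t'],0]).round(1))
E
python3 k.py 284 187
for i in 1 2; do
python3 -m inch '[{"xyz":[0,1,0],"rot":[0,0,0]},{"xyz":[0,2,0],"rot":[0,0,0]},{"xyz":[0,2,0],"rot":[0,0,0]}]' >/dev/null
python3 g.py; done; python3 k.py 283 187
```

```text
knob px (array([284.10638298, 187.36170213]), np.int32(47))
knob on z=209: [[-117.6   -2.6  209. ]]
t 4.77 shaker-frame tcp [-137.1   -3.2  192.4] F(shaker) [-3.5  0.1  0.6] w 0.6 q [-0.2   0.32  1.87  0.    0.95 -0.47]
tool x yaw in shaker deg 90.0 tool z [ 0.  0. -1.]
t 5.02 shaker-frame tcp [-135.    -3.2  192.4] F(shaker) [-2.4  0.2  0.7] w 0.3 q [-0.2   0.32  1.87  0.    0.95 -0.47]
tool x yaw in shaker deg 90.0 tool z [ 0.  0. -1.]
knob px (array([282.25531915, 186.72340426]), np.int32(47))
knob on z=209: [[-113.3   -2.4  209. ]]
```

```bash
python3 -m inch '[{"xyz":[0,1,0],"rot":[0,0,0]},{"xyz":[0,2,0],"rot":[0,0,0]},{"xyz":[0,2,0],"rot":[0,0,0]}]' >/dev/null
python3 g.py
python3 -m inch '[{"xyz":[0,1,0],"rot":[0,0,0]},{"xyz":[0,1,0],"rot":[0,0,0]}]' >/dev/null
python3 g.py
python3 -m inch '[{"xyz":[0,1,0],"rot":[0,0,0]},{"xyz":[0,1,0],"rot":[0,0,0]}]' >/dev/null
python3 g.py;python3 k.py 281 186
```

```text
t 5.32 shaker-frame tcp [-134.6   -3.2  192.3] F(shaker) [-8.8 -0.9  5.5] w 0.5 q [-0.2   0.32  1.86 -0.    0.96 -0.47]
tool x yaw in shaker deg 90.1 tool z [-0.003 -0.001 -1.   ]
t 5.48 shaker-frame tcp [-134.4   -3.1  192.3] F(shaker) [-12.7  -1.2   6.5] w 0.7 q [-0.2   0.33  1.86 -0.    0.96 -0.47]
tool x yaw in shaker deg 90.1 tool z [-0.005 -0.001 -1.   ]
t 5.65 shaker-frame tcp [-134.2   -3.1  192.3] F(shaker) [-14.   -0.7  10.8] w 0.3 q [-0.2   0.33  1.86 -0.    0.96 -0.47]
tool x yaw in shaker deg 90.1 tool z [-0.006 -0.001 -1.   ]
knob px (array([281.92857143, 186.92857143]), np.int32(42))
knob on z=209: [[-112.9   -1.5  209. ]]
```

The bolt met its stop: force jumped from about 3 N to over 8 N at TCP x -134.5. Now I back off and go round to the -y side of the knob, lowering slightly to z≈186.

```bash
python3 -m inch '[{"xyz":[0,-15,0],"rot":[0,0,0]},{"xyz":[0,-30,0],"rot":[0,0,0]},{"xyz":[-25,-30,0],"rot":[0,0,0]},{"xyz":[-45,-30,0],"rot":[0,0,0]},{"xyz":[-45,-20,3],"rot":[0,0,0]},{"xyz":[-45,0,6],"rot":[0,0,0]},{"xyz":[-45,18,6],"rot":[0,0,0]},{"xyz":[-45,18,6],"rot":[0,0,0]}]' >/dev/null
python3 g.py -112 -28 186; python3 k.py 282 187
```

```text
t 6.37 shaker-frame tcp [-109.4  -48.4  186.6] F(shaker) [-0.3 -0.4 -0.4] w 0.5 q [-0.25  0.39  1.78  0.    0.97 -0.52]
tool x yaw in shaker deg 90.0 tool z [ 0.004 -0.    -1.   ]
shift [-112.0, -28.0, 186.0] [20.4 -2.6  0.5]
knob px (array([283.26315789, 186.68421053]), np.int32(57))
knob on z=209: [[-115.1   -3.5  209. ]]
```

Run:
```python
from h import *
s=np.load("sh.npz");Rz=R.from_euler('z',float(s['th']))
for p in [(301.75,193.99),(283.26,186.68)]: print(Rz.inv().apply(plane("side",[p],209)-np.r_[s['t'],0]).round(1))
im=cv2.resize(ctrl.get_image("side")[150:230,240:340],(800,600),interpolation=2);cv2.imwrite("pics/c3.png",im[:,:,::-1])
```

```text
[[-159.5   -3.6  209. ]]
[[-115.1   -3.5  209. ]]
```

View pics/c3.png

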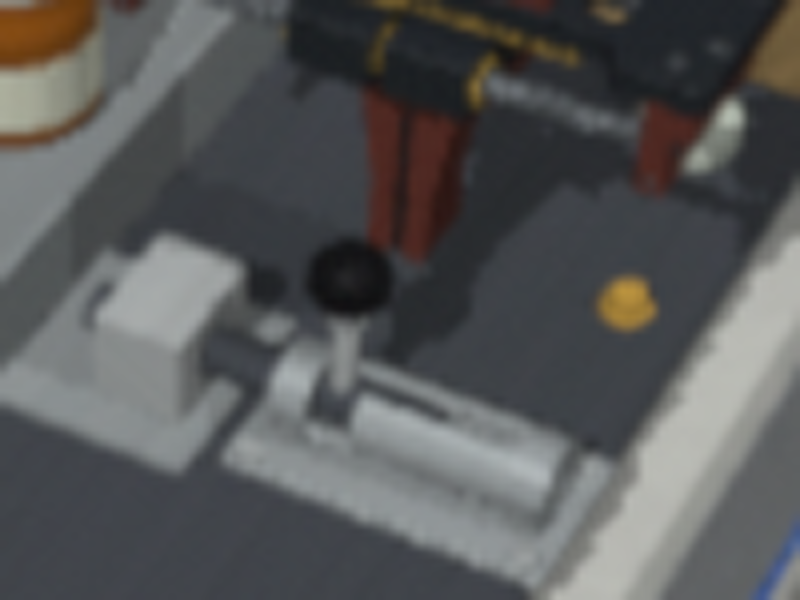

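The stem stands over the short leg's opening at crop (335,400), the bolt end shows behind the keeper at (95,305), and the fingers are clear on the -y side. Now I push sideways.

```bash
python3 -m inch '[{"xyz":[8,-3,0],"rot":[0,0,0]},{"xyz":[16,-3,0],"rot":[0,0,0]},{"xyz":[21,-3,0],"rot":[0,0,0]},{"xyz":[25,-3,0],"rot":[0,0,0]},{"xyz":[29,-3,0],"rot":[0,0,0]},{"xyz":[33,-3,0],"rot":[0,0,0]},{"xyz":[33,-3,0],"rot":[0,0,0]}]' >/dev/null
python3 g.py
python3 -m inch '[{"xyz":[3,0,0],"rot":[0,0,0]},{"xyz":[6,0,0],"rot":[0,0,0]},{"xyz":[6,0,0],"rot":[0,0,0]}]' >/dev/null
python3 g.py; python3 k.py 281 189
```

```text
t 7.05 shaker-frame tcp [-116.1  -14.6  186.7] F(shaker) [ 0.5  0.  -0.3] w 0.6 q [-0.2   0.36  1.82  0.    0.96 -0.48]
tool x yaw in shaker deg 90.1 tool z [ 0.  0. -1.]
t 7.3 shaker-frame tcp [-116.2   -8.8  186.4] F(shaker) [ 0.3 -0.1  0.7] w 0.4 q [-0.2   0.36  1.83  0.    0.95 -0.47]
tool x yaw in shaker deg 90.0 tool z [ 0.  0. -1.]
knob px (array([280.3125 , 191.90625]), np.int32(64))
knob on z=209: [[-116.6   13.3  209. ]]
```

The handle is turning in the corner with almost no force, so I continue.

```bash
python3 -m inch '[{"xyz":[4,0,0],"rot":[0,0,0]},{"xyz":[8,0,0],"rot":[0,0,0]},{"xyz":[12,0,0],"rot":[0,0,0]},{"xyz":[12,0,0],"rot":[0,0,0]}]' >/dev/null
python3 g.py
python3 -m inch '[{"xyz":[4,0,0],"rot":[0,0,0]},{"xyz":[8,0,0],"rot":[0,0,0]},{"xyz":[12,0,0],"rot":[0,0,0]},{"xyz":[12,0,0],"rot":[0,0,0]}]' >/dev/null
python3 g.py
python3 - <<'E'
from h import *
im=cv2.resize(ctrl.get_image("side")[150:230,240:340],(800,600),interpolation=2);cv2.imwrite("pics/c4.png",im[:,:,::-1])
E
```

```text
t 7.68 shaker-frame tcp [-116.     3.4  186.5] F(shaker) [-0.6 -1.1  0.8] w 0.5 q [-0.18  0.35  1.84  0.    0.95 -0.45]
tool x yaw in shaker deg 90.0 tool z [ 0.  0. -1.]
t 8.02 shaker-frame tcp [-116.5   15.6  186.3] F(shaker) [ 0.2 -0.6 -0.7] w 0.6 q [-0.16  0.34  1.85  0.    0.95 -0.43]
tool x yaw in shaker deg 90.1 tool z [-0.001  0.    -1.   ]
```

View pics/c4.png

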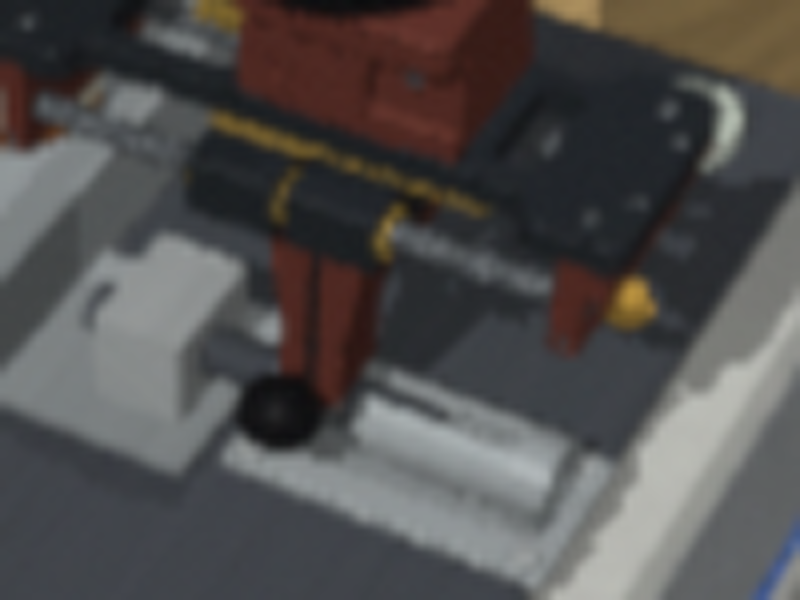

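The knob has swung down, now at crop (280,410) beside the finger tips. I back off, lift over it and press down from above.

```bash
python3 -m inch '[{"xyz":[-6,0,0],"rot":[0,0,0]},{"xyz":[-8,0,-20],"rot":[0,0,0]},{"xyz":[-4,3,-34],"rot":[0,0,0]},{"xyz":[20,5,-34],"rot":[0,0,0]},{"xyz":[30,5,-34],"rot":[0,0,0]},{"xyz":[31,5,-26],"rot":[0,0,0]},{"xyz":[32,5,-21],"rot":[0,0,0]},{"xyz":[32,5,-16],"rot":[0,0,0]},{"xyz":[32,5,-11],"rot":[0,0,0]},{"xyz":[32,5,-7],"rot":[0,0,0]},{"xyz":[32,5,-4],"rot":[0,0,0]},{"xyz":[32,5,-4],"rot":[0,0,0]}]' >/dev/null
python3 g.py
python3 -m inch '[{"xyz":[0,0,1],"rot":[0,0,0]},{"xyz":[0,0,2],"rot":[0,0,0]},{"xyz":[0,0,2],"rot":[0,0,0]}]' >/dev/null
python3 g.py
```

```text
t 9.07 shaker-frame tcp [-111.8   46.5  189.3] F(shaker) [-0.  -0.4  0. ] w 0.5 q [-0.1   0.33  1.86 -0.    0.95 -0.37]
tool x yaw in shaker deg 90.0 tool z [-0.002 -0.    -1.   ]
t 9.32 shaker-frame tcp [-111.5   46.6  188.2] F(shaker) [-0.2  0.6  1.2] w 0.5 q [-0.1   0.33  1.86 -0.    0.95 -0.37]
tool x yaw in shaker deg 90.0 tool z [-0. -0. -1.]
```

```bash
for i in 1 2; do python3 -m inch '[{"xyz":[0,0,1],"rot":[0,0,0]},{"xyz":[0,0,2],"rot":[0,0,0]},{"xyz":[0,0,3],"rot":[0,0,0]},{"xyz":[0,0,3],"rot":[0,0,0]}]' >/dev/null
python3 g.py; done
python3 -m inch '[{"xyz":[0,0,1],"rot":[0,0,0]},{"xyz":[0,0,2],"rot":[0,0,0]},{"xyz":[0,0,2],"rot":[0,0,0]}]' >/dev/null
python3 g.py
```

```text
t 9.65 shaker-frame tcp [-111.2   46.8  185.4] F(shaker) [-0.7  0.3  0.3] w 0.5 q [-0.1   0.34  1.87  0.    0.94 -0.37]
tool x yaw in shaker deg 90.0 tool z [ 0.  0. -1.]
t 9.98 shaker-frame tcp [-111.3   46.8  182.2] F(shaker) [1.  0.9 0.3] w 0.3 q [-0.1   0.34  1.87 -0.    0.93 -0.37]
tool x yaw in shaker deg 90.0 tool z [-0. -0. -1.]
t 10.23 shaker-frame tcp [-111.3   46.8  180.2] F(shaker) [0.5 0.5 0.5] w 0.7 q [-0.1   0.34  1.87 -0.    0.93 -0.37]
tool x yaw in shaker deg 90.0 tool z [-0. -0. -1.]
```

```bash
for i in 1 2 3; do python3 -m inch '[{"xyz":[0,0,1],"rot":[0,0,0]},{"xyz":[0,0,1],"rot":[0,0,0]}]' >/dev/null
python3 g.py|head -1; done
python3 - <<'E'
from h import *
im=cv2.resize(ctrl.get_image("side")[150:230,240:340],(800,600),interpolation=2);cv2.imwrite("pics/c5.png",im[:,:,::-1])
E
```

```text
t 10.4 shaker-frame tcp [-111.2   46.7  179.4] F(shaker) [0.9 0.9 2.4] w 0.3 q [-0.1   0.34  1.87 -0.    0.93 -0.37]
t 10.57 shaker-frame tcp [-111.1   46.8  178.9] F(shaker) [-1.3  0.8  7.5] w 0.4 q [-0.1   0.35  1.87  0.    0.92 -0.37]
t 10.73 shaker-frame tcp [-110.9   46.8  178.5] F(shaker) [-1.8  3.8 11.9] w 0.6 q [-0.1   0.35  1.87  0.    0.92 -0.37]
```

View pics/c5.png

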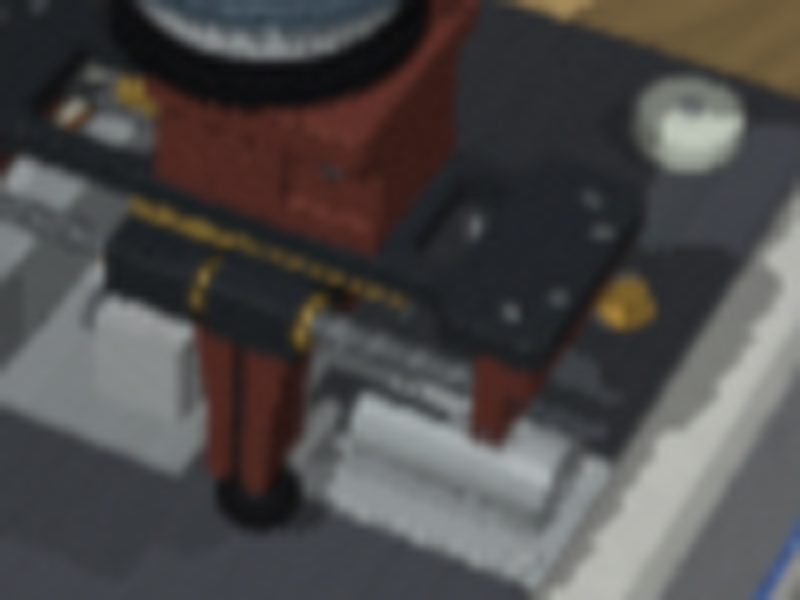

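The fingers press the knob at crop (258,500), and the force rose at tip z 179, which matches the expected stop (167.5 + 12 mm). I lift straight up, then move clear to the left and check.

```bash
python3 -m inch '[{"xyz":[0,0,-10],"rot":[0,0,0]},{"xyz":[0,0,-35],"rot":[0,0,0]},{"xyz":[0,0,-70],"rot":[0,0,0]},{"xyz":[0,0,-110],"rot":[0,0,0]},{"xyz":[35,-20,-120],"rot":[0,0,0]},{"xyz":[70,-40,-120],"rot":[0,0,0]},{"xyz":[110,-50,-120],"rot":[0,0,0]},{"xyz":[150,-50,-120],"rot":[0,0,0]},{"xyz":[190,-50,-120],"rot":[0,0,0]},{"xyz":[230,-50,-120],"rot":[0,0,0]},{"xyz":[270,-50,-120],"rot":[0,0,0]},{"xyz":[300,-50,-120],"rot":[0,0,0]}]' >/dev/null
python3 -m inch '[{"xyz":[40,0,0],"rot":[0,0,0]},{"xyz":[80,0,0],"rot":[0,0,0]},{"xyz":[80,0,0],"rot":[0,0,0]},{"xyz":[80,0,0],"rot":[0,0,0]}]' >/dev/null
python3 g.py
python3 - <<'E'
from h import *
cam=[ctrl.get_image(n) for n in("top","side")]
for i in 0,1: cv2.imwrite(f"pics/p6_{i}.png",cam[i][:,:,::-1])
c=np.hstack([cv2.resize(cam[0][50:270,130:350],(400,400),interpolation=2),cv2.resize(cam[1][120:240,220:340],(400,400),interpolation=2)])
cv2.imwrite("pics/c6.png",c[:,:,::-1])
E
```

```text
t 12.12 shaker-frame tcp [-161.9  428.3  297.3] F(shaker) [ 0.7 -0.7 -0. ] w 0.1 q [ 0.67  0.14  1.84 -0.    1.16  0.39]
tool x yaw in shaker deg 90.3 tool z [-0.    -0.001 -1.   ]
```

View pics/c6.png

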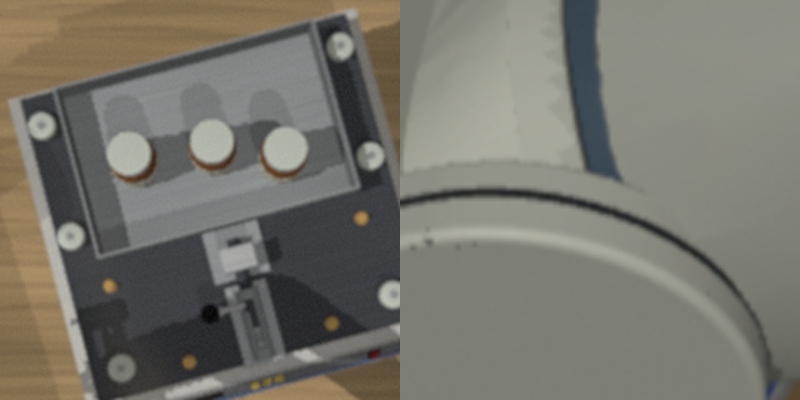

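The top crop shows the knob at (210,314), or top pixel (245.5,223), level out to the left of the barrel. The jars are unmoved. I'll check it against the height expected at the stop.

Run:
```python
from h import *
s=np.load("sh.npz");Rz=R.from_euler('z',float(s['th']))
f=lambda p,z:Rz.inv().apply(plane("top",[p],z)-np.r_[s['t'],0])[0].round(1)
im=cv2.imread("pics/p6_0.png");b=blob(im,(245,223),7,lambda a:a.max(2)<30)
print(b,f(b[0],167.5),"start",f((274.5,236.3),209))
a=cv2.imread("pics/top0.png").astype(int)
for c in[(201,135),(246,128),(287,132)]:
  g=lambda q:q.min(2)>130
  print(blob(a,c,14,g)[0].round(1),blob(im,c,14,g)[0].round(1))
g=lambda q:q[:,:,0]-q[:,:,2]>60
print(blob(a,(398,222),25,g),blob(im,(398,222),25,g))
```

```text
(array([245.02739726, 222.57534247]), np.int32(73)) [-115.4   49.8  167.5] start [-158.2   -2.7  209. ]
[199.9 133.5] [199.8 133.5]
[245.9 126.7] [245.9 126.6]
[287.2 130.5] [287.2 130.5]
(array([397.8125    , 226.18452381]), np.int32(336)) (array([397.82941176, 226.19705882]), np.int32(340))
```

The knob is at (-115, 50) mm, against (-115, 49) expected when fully shot and at its stop. The jars and driver are unmoved and the hand is clear.

```bash
python3 -c "
from workcell import ctrl
print(ctrl.close_job())"
```

```text
the job is handed in; nothing more can be done
None
```

The bolt is pushed through the keeper to its stop and the handle is turned down to its stop; the jars and screwdriver have not moved, the hand is clear, and the job was handed in after about 12 s of robot time.

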